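# Take the squeeze-lock cap off a test port

## Robot

A 6-joint arm with a two-finger parallel gripper is mounted at the origin on a cart in front of the work surface, level with it; the furniture and walls round the work are solid. World frame = base frame: x ahead of the robot, y to its left, z up, the work surface at z = 0. Lengths are in m, angles in rad, forces in N, time in s.
With the tool pointing down it reaches from about 0.35 to 0.775 m from the base axis. Payload 5.5 kg.
Tool frame: the origin (TCP) lies on the centre line of the jaws, within the pads' length; the fingertips stand 11 mm ahead of it and the grasp point (between the pads) lies 8 mm behind it (env.tip_extent is the distance from the TCP to the fingertips, in m); z points along the fingers, y is the line along which they close (so a half turn about z gives the same grasp; the last joint's range is limited). The gripper opens to 85 mm and grips with 20 to 120 N. Pads are 22 mm wide; open, the fingers measure 114 mm over their backs; the gripper's body (76 mm by 85 mm) begins 54 mm behind the grasp point. The pads swing forward as they close: fully open they stand 13 mm farther back than shut.
Start: joints at [-1.349, 0.313, 0.046, 1.304, 0, 1.431], TCP at [0.204, -0.538, 0.242] pointing down, gripper open.
Joint ranges: [-2.76, 2.76], [-0.86, 1.69], [-1.03, 1.26], [-2.2, 2.34], [-1.47, 1.5], [-3.14, 3.14]. Speed limits (rad/s): [2.57, 2.57, 3.14, 3.14, 3.14, 3.14].

## Interface

Orientations are given as a unit quaternion [w, x, y, z].
In Python, from workcell import env gives the robot as it stands.
- The arm moves only by the shell command python3 -m jog 'ROWS' [FORCE]. ROWS is JSON, a list of rows, each a list of 5 numbers: the gripper's target within -1 to 1 (shut at 1, half-way at 0, fully open at -1), then the shift along the tool's x, y, z in m, then the turn about the tool's z in degrees. In form: [[fingers, tx, ty, tz, turn], ...]. A call has 1 to 5 rows; each row shifts and turns the commanded pose from where the row before left it, along the tool's axes as they then stand; what a row does not reach is not made up. A row lasts 1/12 s, in which the tool goes at most 41.7 mm and 7.16 degrees, less where a joint would pass 70% of its speed; a pose out of reach is approached as far as the arm can. A call is refused whole if a number of a shift passes 0.0417 or a number of a turn 7.16, either way. A call with a gripper value outside its range is refused whole. The fingers move at their own pace and stop on an object; FORCE is the grip in N (left out, the last holds). Time passes only in rows, so rows that do not move let the fingers close. It gives the time, the measured TCP pose, the force, the opening and the grip force at its end, in the units of the state.
- env.get_state(): the state, without advancing time (a new reading comes with each control period).
- env.read_camera(name): name is "scene" or "top"; returns a dict with "img" (400x640x3 uint8, red, green, blue), "fov_y" (degrees; the focal length in pixels is half the picture's height over the tangent of half this angle, whatever the lens; pixels are square), "cx", "cy" (the principal point, pixels), "T" (4x4, takes a point from camera to world coordinates). Camera axes: x right, y up, looking along -z (the intrinsics and any distortion apply to the point x, -y, -z); pixel columns grow to the right and rows downward; lengths in m; the calibration is good to about 2 mm. A picture is of the moment at which its call begins. There is no depth.
- env.hand_in(): hands the job in; it is judged then, once.
The state is a dict: "clock": time; "joint_pos": joint angles; "qvel": joint speeds; "tau": joint torques, N m; "tcp_pos": TCP position; "orientation": TCP orientation; "wrist_force": force on the tool from outside, world axes, zero at the start; "ft_torque": the same for the moment, N m; "finger_gap": finger opening in m; "grip_force": force on a finger pad.
Only numpy, scipy, OpenCV 4.12 (cv2) and the standard library are available. Lean on these libraries where they do the work, as an engineer would, in place of code of your own. Each camera call takes 0.05 s, during which the arm holds its last target. There are 200 camera calls.

## Task

Take the protective cap off the test port: squeeze its two red tabs together, turn the cap anticlockwise (seen from above) until you feel it come up against its stop, then lift it straight off and stand it upright in the blue tray, letting go only when it stands there. Where the stop lies differs from port to port, so feel for it, and never twist, press or pull the cap hard against the port; leave the other things on the bench where they are.

Things in the scene. Friction and masses are not known exactly. Their poses are not given: they have to be found in the camera images.
- port: test port: aluminium block 110 x 110 x 25 mm bolted to the bench; origin at the centre of its underside, z up. On its top stands a round dark well wall, 69 mm across outside, 62 mm inside, its rim 41 mm above the bench; in the middle a brass connector 23 mm across and 12 mm high, over which the cap sits with about 1.5 mm of play to each side
- lock: the port's lock, inside the well and fixed to it: two notches for the tab teeth (at the port's +y and -y) and the steel bayonet ring with its two stops; origin on the port's axis, 25 mm above the bench, axes the port's (they do not show where the stop lies). It is not to be loaded with more than 30 N, about 0.6 N m of twist
- cap: grey cap, 0.1 to 0.2 kg, 52 mm high with its tabs, seated in the well; origin at the centre of its underside (25 mm above the bench at the start, on the port's axis, axes along the port's within 0.03 rad), z up its axis. Skirt 34 mm across; two lugs at its foot, 46 mm over both, along its x, are held under the port's bayonet ring. Centre block 20 x 32 mm, 47 mm high, between the tabs
- cap_grip (a point): point on the cap's axis 40 mm above its underside, half-way between the two upright red tabs (at the cap's +y and -y): a good height for the finger pads. Tabs: 18 mm wide along x, from 18 to 52 mm above the cap's underside (the well's rim is 16 mm above it), outer faces 54 mm apart free, 43 mm fully squeezed. Axes as the cap's
- cap_foot (a point): centre of the cap's underside, on its turning axis. The stop is solid and lies 0.65 to 1.4 rad anticlockwise from the start, different each time, not measured; only within about 0.06 rad of the stop can the lugs lift out. Short of the stop turning takes under 0.1 N m; 0.2 to 0.3 N m at the stop is ample to feel it and well within bounds
- tab_left (a joint): how far the tab at the cap's +y is squeezed in, m: 0 free, 0.0055 fully in (spring, 3 N to start, 8.5 N at the end). A tooth at the tab's foot sits in a notch of the well and bars turning until the tab is in by at least 4 mm; keep it squeezed while turning
- tab_right (a joint): the same for the red tab at the cap's -y
- tray: shallow blue open tray, 150 x 150 mm, walls 18 mm high and 4 mm thick, floor about 4 mm thick, fixed; origin at the centre of its underside
- adapter_n: coaxial adapter, 20 x 42 x 21 mm, lying on the bench; bystander, origin at the centre of its underside
- torque_wrench: small torque wrench, 24 x 156 x 15 mm, lying on the bench; bystander, origin at the centre of its underside
- marker_3: black marker pen, 15 x 101 x 16 mm, lying on the bench; bystander, origin at the centre of its underside

How it is judged:
On the way, in this order (a step that is already met when the one before it is completed fails the run):
1. both tabs are squeezed in with the cap still seated and not yet turned (value of joint each of tab_left, tab_right above 0.004 m and z of cap in the frame of port below 0.03 m and angle between the x axis of cap and the x axis of port, either way round below 0.3 rad), for 0.1 s.
2. the cap, still seated, is turned anticlockwise to its stop (angle between the x axis of cap and the x axis of port, either way round above 0.5 rad and z of cap in the frame of port below 0.03 m), for 0.1 s.
3. the cap is lifted out of the port (z of cap in the frame of port above 0.05 m), for 0.1 s.
At the end, for the whole second after the job is handed in: the cap stands upright (within 0.15 rad) and at rest on the tray's floor, its axis within 55 mm of the tray's centre along each tray side, and is let go (x of cap in the frame of tray between -0.055 and 0.055 m and y of cap in the frame of tray between -0.055 and 0.055 m and z of cap in the frame of tray below 0.01 m and angle between cap's own z axis and vertical below 0.15 rad and linear speed of cap below 0.02 m/s and contact force between each of the arm, the fingers and cap below 0.1 N); the robot touches nothing.
It fails at once if the cap is forced against the lock with more than 30 N (twisted past the stop or with its teeth still in the notches, or pulled while held) (contact force between cap and lock above 30 N).
It fails at once if the cap is pressed or pushed against the port with more than 70 N (contact force between cap and port above 70 N).
It fails at once if the cap is dropped or thrown: out of the fingers while more than 25 mm above the bench and away from the port (contact force between the fingers and cap below 0.05 N and height (world z) of cap above 0.025 m and horizontal distance between cap and port above 0.08 m).
It fails at once if the adapter, the torque wrench or the marker is moved by more than 15 mm (distance of any of adapter_n, torque_wrench, marker_3 from where it was at the start of the episode above 0.015 m).
It also fails if it takes over 72 s, if anything falls off the work surface, if the arm or the gripper's body presses on something with over 40 N, if the wrist force passes 120 N, or if a joint passes its speed limit or range.

## Working session

There is one attempt and no reset: what is moved stays moved. The work goes in short steps, Python scripts to look and compute and a shell command to move; the robot and the scene stay as the last step left them, time stands still between calls to the robot, and variables do not carry over. Pictures are saved under pics/ and viewed, at most 10 in all, crops included, and the job is handed in when it is done.

```bash
mkdir -p pics; ls; python3 - <<'E'
from workcell import env
import cv2
s=env.get_state();print(s)
for n in("scene","top"):
    c=env.read_camera(n);cv2.imwrite(f"pics/{n}0.png",c["img"][:,:,::-1]);print({k:v for k,v in c.items() if k!="img"})
E
```

```text
pics
{'clock': 0.0, 'joint_pos': array([-1.34858541e+00,  3.14019047e-01,  4.49574477e-02,  1.30359227e+00,
        3.90383086e-05,  1.43120357e+00]), 'qvel': array([ 0.00040992,  0.00084881,  0.00163101, -0.00064244,  0.00067279,
        0.00038403]), 'tau': array([-3.96987452e-04, -4.80627823e+01,  2.98533565e+01,  1.93442818e-02,
       -2.20250959e-04, -1.72934499e-06]), 'tcp_pos': array([ 0.20342304, -0.53728333,  0.24138944]), 'orientation': array([-9.28783970e-04,  9.83681417e-01,  1.79916667e-01, -1.88532379e-05]), 'wrist_force': array([1.06434569, 0.60230866, 0.22564533]), 'ft_torque': array([0.00509176, 0.0557911 , 0.02604387]), 'grip_force': 0.0, 'finger_gap': 0.08525156230419509}
{'fov_y': 57.41620559590082, 'cx': 319.1393190279782, 'cy': 200.72874415828272, 'T': array([[ 0.77525712,  0.46913033, -0.4229576 ,  0.21143115],
       [-0.6315547 ,  0.58708014, -0.50643417, -0.44135547],
       [ 0.01072638,  0.65973756,  0.75141953,  0.69484336],
       [ 0.        ,  0.        ,  0.        ,  1.        ]])}
{'fov_y': 43.91844536353714, 'cx': 322.15035871154964, 'cy': 195.32232356424288, 'T': array([[ 0.00460844,  0.99481301, -0.10161615,  0.4722255 ],
       [-0.9999872 ,  0.00479705,  0.00161183,  0.01307591],
       [ 0.00209093,  0.10160742,  0.99482238,  0.95263902],
       [ 0.        ,  0.        ,  0.        ,  1.        ]])}
```

View pics/scene0.png

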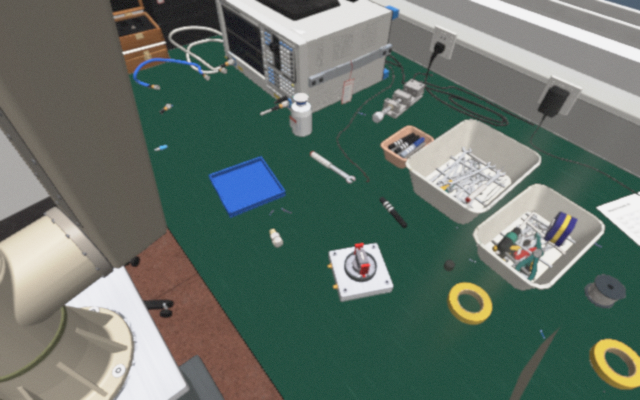

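View pics/top0.png

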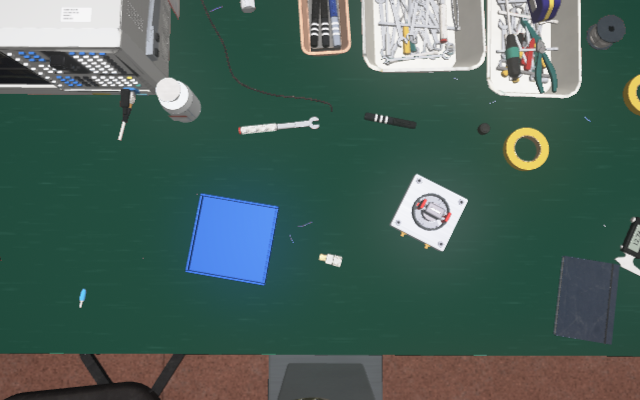

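The top view shows the port at about (430,212) with red tabs at (421,205) and (447,217), the tray at (232,239), the adapter at (331,260), the wrench at (280,127) and the marker at (390,121). The scene view shows the same layout, with the port at (361,268).

```bash
cat > h.py <<'E'
import numpy as np, cv2
from workcell import env
def ray(c,uv):
    f=200/np.tan(np.radians(c["fov_y"]/2)); T=c["T"]
    d=T[:3,:3]@np.array([(uv[0]-c["cx"])/f,-(uv[1]-c["cy"])/f,-1]); return T[:3,3],d/np.linalg.norm(d)
def onz(c,uv,z):
    o,d=ray(c,uv); return o+d*(z-o[2])/d[2]
def tri(a,b):
    A=np.zeros((3,3));y=np.zeros(3);r=[]
    for o,d in(a,b): P=np.eye(3)-np.outer(d,d);A+=P;y+=P@o
    p=np.linalg.solve(A,y); return p,[np.linalg.norm(np.cross(p-o,d)) for o,d in(a,b)]
def blobs(m,roi,amin):
    x0,y0,x1,y1=roi; k=np.zeros_like(m);k[y0:y1,x0:x1]=m[y0:y1,x0:x1]
    cs,_=cv2.findContours(k,cv2.RETR_EXTERNAL,cv2.CHAIN_APPROX_NONE)
    return [c for c in cs if cv2.contourArea(c)>=amin]
def red(img):
    i=img.astype(int); return ((i[...,0]>120)&(i[...,1]<80)&(i[...,2]<80)).astype(np.uint8)
def blue(img):
    i=img.astype(int); return ((i[...,2]>100)&(i[...,0]<80)&(i[...,2]-i[...,1]>50)).astype(np.uint8)
def white(img): return (img.min(2)>120).astype(np.uint8)
E
cat > a.py <<'E'
from h import *
t=env.read_camera("top");s=env.read_camera("scene")
for c,roi,n in((t,(380,165,480,260),"top"),(s,(320,235,400,305),"scene")):
    w=max(blobs(white(c["img"]),roi,100),key=cv2.contourArea); r=cv2.minAreaRect(cv2.convexHull(w)); 
    q=cv2.approxPolyDP(cv2.convexHull(w),6,True)[:,0]
    P=np.array([onz(c,p,.025)[:2] for p in q]);print(n,"port corners",q.tolist(),P.round(4).tolist(),P.mean(0),np.linalg.norm(P-np.roll(P,1,0),axis=1))
    for b in blobs(red(c["img"]),roi,8):
        m=cv2.moments(b);u=(m['m10']/m['m00'],m['m01']/m['m00']);print(" red",u,cv2.contourArea(b),onz(c,u,.075), cv2.boundingRect(b))
for c,roi in((t,(170,180,290,300)),(s,(200,150,295,220))):
    b=max(blobs(blue(c["img"]),roi,100),key=cv2.contourArea);q=cv2.approxPolyDP(cv2.convexHull(b),6,True)[:,0]
    P=np.array([onz(c,p,.018)[:2] for p in q]);print("tray",P.round(4).tolist(),P.mean(0),np.linalg.norm(P-np.roll(P,1,0),axis=1))
for n,u in dict(adapter=(331,260),w0=(240,130),w1=(318,122),m0=(366,117),m1=(415,125)).items(): print(n,onz(t,u,.01).round(3))
cv2.imwrite("pics/crops.png",np.hstack([cv2.resize(t["img"][165:260,380:480],(400,400)),cv2.resize(s["img"][225:310,315:405],(400,400))])[:,:,::-1])
E
python3 a.py
```

```text
top port corners [[416, 174], [467, 199], [443, 250], [390, 224]] [[0.6083, -0.1655], [0.5613, -0.2607], [0.4658, -0.2137], [0.5137, -0.1155]] [ 0.53730213 -0.18884783] [0.10701461 0.10616062 0.10646371 0.10919856]
scene port corners [[376, 243], [391, 290], [341, 300], [329, 251]] [[0.6082, -0.1656], [0.5504, -0.2658], [0.4576, -0.2188], [0.5132, -0.1163]] [ 0.53236751 -0.19161644] [0.10702395 0.11571733 0.10403992 0.11659547]
 red (363.5855855855856, 267.43243243243245) 18.5 [ 0.51872805 -0.21186786  0.075     ] (360, 265, 9, 12)
 red (358.2916666666667, 244.84027777777774) 24.0 [ 0.54706414 -0.16666309  0.075     ] (355, 243, 9, 6)
tray [[0.571, 0.241], [0.5451, 0.0949], [0.3996, 0.1208], [0.4247, 0.2665]] [0.48509136 0.18080066] [0.14854207 0.1484453  0.14783644 0.14792458]
tray [[0.5686, 0.2387], [0.5378, 0.0871], [0.3968, 0.1094], [0.4238, 0.2643]] [0.48175877 0.17486299] [0.14702441 0.15461652 0.1427545  0.15716492]
adapter [ 0.446 -0.006  0.01 ]
w0 [0.695 0.171 0.01 ]
w1 [0.711 0.02  0.01 ]
m0 [ 0.722 -0.073  0.01 ]
m1 [ 0.706 -0.168  0.01 ]
```

View pics/crops.png

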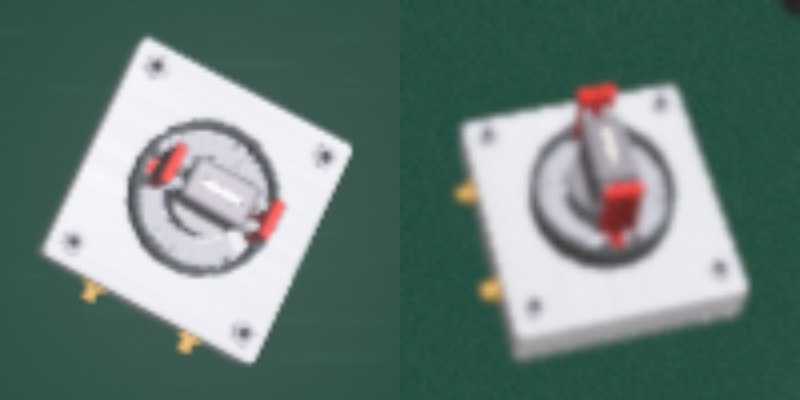

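The crop shows the port squarely, with four screws at its corners, the red tabs on the line parallel to the upper-right edge, and no obstacles near. I'll use the screws in both views as a check on the port centre.

```bash
cat > b.py <<'E'
from h import *
t=env.read_camera("top");s=env.read_camera("scene")
A=np.array([(155,66),(324,156),(242,332),(72,241)])*[.25,.2375]+[379.5,164.6]
B=np.array([(134,306),(89,136),(260,103),(320,268)])*[.225,.2125]+[314.6,224.6]
def ref(c,p):
    g=255-c["img"].min(2).astype(float);x,y=np.round(p).astype(int);w=g[y-2:y+3,x-2:x+3];w=np.clip(w-np.median(w),0,None)
    Y,X=np.mgrid[y-2:y+3,x-2:x+3];return np.array([(w*X).sum(),(w*Y).sum()])/w.sum()
for c,Q in((t,A),(s,B)):
    q=[ref(c,p) for p in Q];P=np.array([onz(c,p,.025)[:2] for p in q]);d=P-P.mean(0)
    print(P.round(4).tolist(),P.mean(0),np.linalg.norm(P-np.roll(P,1,0),axis=1),np.degrees(np.arctan2(d[:,1],d[:,0]))%90)
print(tri(ray(t,np.mean([ref(t,p) for p in A],0)),ray(s,np.mean([ref(s,p) for p in B],0))))
E
python3 b.py
python3 -m jog '[[-1,0,0,0,-7.1],[-1,0,0,0,-7.1],[-1,0,0,0,-7.1],[-1,0,0,0,-7.1],[-1,0,0,0,-7.1]]' 30
```

```text
[[0.5966, -0.1706], [0.556, -0.2492], [0.4775, -0.2092], [0.5177, -0.1304]] [ 0.53697533 -0.18985261] [0.08853844 0.088438   0.08809713 0.08850517] [17.88081927 17.80287851 18.0457175  17.92427636]
[[0.4784, -0.2067], [0.518, -0.128], [0.5968, -0.168], [0.5572, -0.2468]] [ 0.53760413 -0.18738242] [0.08834574 0.08805913 0.08840759 0.08823011] [18.10275114 18.30896084 18.13827518 18.23334116]
(array([ 0.53632992, -0.18932878,  0.02621506]), [np.float64(0.00042384156532611545), np.float64(0.0004238415653260664)])
clock: 0.72
tcp_pos: [0.2035, -0.5378, 0.2422]
orientation: [-0.0, 0.881, 0.474, -0.0]
wrist_force: [0.1, 0.2, -0.2]
finger_gap: 0.0851
grip_force: 0.0
```

```bash
python3 -m jog '[[-1,0,0,0,-7],[-1,0,0,0,-7],[-1,0,0,0,-7],[-1,0,0,0,-7],[-1,0,0,0,-7]]' >/dev/null
python3 -m jog '[[-1,0,0,0,-7],[-1,0,0,0,-7],[-1,0,0,0,-7],[-1,0,0,0,-7],[-1,0,0,0,-7]]' >/dev/null
python3 -m jog '[[-1,0,0,0,-7],[-1,0,0,0,-7],[-1,0,0,0,-6],[-1,0,0,0,-6.5],[-1,0,0,0,0]]'
```

```text
clock: 1.97
tcp_pos: [0.2035, -0.5378, 0.2422]
orientation: [-0.0, 0.234, 0.972, 0.0]
wrist_force: [0.4, 0.8, 0.2]
finger_gap: 0.0852
grip_force: 0.0
```

```bash
python3 -m jog '[[-1,-0.01,0.035,0,0],[-1,-0.01,0.035,0,0],[-1,-0.01,0.035,0,0],[-1,-0.01,0.035,0,0],[-1,-0.01,0.035,0,0]]' 
python3 -m jog '[[-1,-0.01,0.035,0,0],[-1,-0.01,0.035,0,0],[-1,-0.01,0.035,0,0],[-1,-0.01,0.035,0,0],[-1,-0.01,0.035,0,0]]'
python3 -m jog '[[-1,-0.01,0.03,0,0],[-1,-0.01,0.03,0,0],[-1,-0.01,0.03,0,0],[-1,0,0,0,0],[-1,0,0,0,0]]'
```

```text
clock: 2.38
tcp_pos: [0.3289, -0.404, 0.2424]
orientation: [0.0, 0.238, 0.971, -0.0]
wrist_force: [0.4, 0.3, -0.3]
finger_gap: 0.0854
grip_force: 0.0
clock: 2.8
tcp_pos: [0.4538, -0.271, 0.2425]
orientation: [0.0, 0.238, 0.971, -0.0]
wrist_force: [0.5, -0.0, 0.2]
finger_gap: 0.0856
grip_force: 0.0
clock: 3.22
tcp_pos: [0.5215, -0.205, 0.242]
orientation: [-0.0, 0.235, 0.972, -0.0]
wrist_force: [-0.6, -0.6, 0.7]
finger_gap: 0.0852
grip_force: 0.0
```

```bash
python3 -m jog '[[-1,-0.0065,0.0215,0,0],[-1,0,0,0.03,0],[-1,0,0,0.03,0],[-1,0,0,0.03,0],[-1,0,0,0.03,0]]' 
python3 -m jog '[[-1,0,0,0.02,0],[-1,0,0,0,0],[-1,0,0,0,0]]'
python3 - <<'E'
from h import *
print(env.tip_extent)
s=env.read_camera("scene")["img"][190:310,290:450];t=env.read_camera("top")["img"][150:270,350:510]
cv2.imwrite("pics/near.png",np.hstack([cv2.resize(i,(400,300),interpolation=cv2.INTER_CUBIC) for i in(s,t)])[:,:,::-1])
E
```

```text
clock: 3.63
tcp_pos: [0.5355, -0.1913, 0.1214]
orientation: [0.0, 0.237, 0.971, -0.0]
wrist_force: [0.5, 0.4, -0.2]
finger_gap: 0.0853
grip_force: 0.0
clock: 3.88
tcp_pos: [0.5347, -0.1907, 0.1016]
orientation: [-0.001, 0.237, 0.971, 0.0]
wrist_force: [0.6, 0.1, 0.4]
finger_gap: 0.0854
grip_force: 0.0
0.011
```

View pics/near.png

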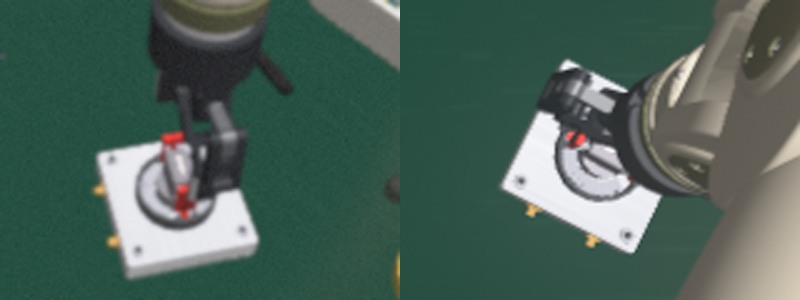

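The arm is above the port with the fingers straddling the tabs, in line with them. I'll make a small correction and descend.

```bash
python3 -m jog '[[-1,-0.001,0.0027,0,-0.5],[-1,0,0,0.014,0],[-1,0,0,0.014,0],[-1,0,0,0.013,0],[-1,0,0,0,0]]' 20
python3 -m jog '[[-0.1,0,0,0,0],[-0.1,0,0,0,0],[-0.1,0,0,0,0],[-0.1,0,0,0,0],[-0.1,0,0,0,0]]' 20
```

```text
clock: 4.4
tcp_pos: [0.538, -0.1879, 0.0606]
orientation: [-0.001, 0.231, 0.973, 0.0]
wrist_force: [-1.2, -0.0, 0.7]
finger_gap: 0.0855
grip_force: 0.0
clock: 4.82
tcp_pos: [0.5397, -0.1889, 0.0634]
orientation: [0.002, 0.232, 0.973, -0.0]
wrist_force: [-0.7, -0.3, 5.7]
finger_gap: 0.0472
grip_force: 6.3
```

```bash
python3 -m jog '[[0.1,0,0,0,0],[0.1,0,0,0,0],[0.1,0,0,0,0],[0.1,0,0,0,0]]' 25
python3 -c "
from workcell import env
s=env.get_state();print(s['wrist_force'],s['ft_torque'],s['tcp_pos'])"
```

```text
clock: 5.15
tcp_pos: [0.5399, -0.1891, 0.0642]
orientation: [0.002, 0.232, 0.973, -0.001]
wrist_force: [-2.6, 0.6, 10.6]
finger_gap: 0.0413
grip_force: 24.9
[-2.64562292  0.55045141 10.63358662] [ 0.10961966  0.49672555 -0.02166298] [ 0.53988938 -0.18912553  0.06416315]
```

```bash
cat > st.py <<'E'
from workcell import env
import numpy as np
s=env.get_state();q=s['orientation'];print('F',s['wrist_force'].round(2),'M',s['ft_torque'].round(3),'tcp',s['tcp_pos'].round(4),'yaw',round(np.degrees(2*np.arctan2(q[2],q[1])),2),'gap',round(s['finger_gap'],4),'grip',round(s['grip_force'],1),'j6',round(s['joint_pos'][5],3))
E
python3 -m jog '[[0.2,0,0,-0.003,0],[0.2,0,0,0,0],[0.2,0,0,0,0]]' 30 >/dev/null; python3 st.py
```

```text
F [-0.78 -1.46 -0.82] M [-0.425 -0.158 -0.012] tcp [ 0.5389 -0.1887  0.0649] yaw 153.22 gap 0.0403 grip 33.0 j6 -0.01
```

```bash
for i in 1; do python3 -m jog '[[0.2,0,0,0,-2],[0.2,0,0,0,-2],[0.2,0,0,0,0]]' >/dev/null; python3 st.py; python3 -m jog '[[0.2,0,0,0,-2],[0.2,0,0,0,-2],[0.2,0,0,0,0]]'>/dev/null; python3 st.py; done
```

```text
F [ 1.09 -0.23  2.19] M [-0.224 -0.192  0.037] tcp [ 0.539  -0.1886  0.0646] yaw 157.27 gap 0.0402 grip 33.5 j6 -0.08
F [ 0.47 -0.25  2.36] M [-0.15  -0.189 -0.007] tcp [ 0.539  -0.1885  0.0646] yaw 161.23 gap 0.04 grip 33.6 j6 -0.149
```

```bash
python3 -m jog '[[0.2,0,0,0,-3],[0.2,0,0,0,-3],[0.2,0,0,0,-3],[0.2,0,0,0,-3],[0.2,0,0,0,0]]' >/dev/null; python3 st.py; python3 -m jog '[[0.2,0,0,0,-3],[0.2,0,0,0,-3],[0.2,0,0,0,-3],[0.2,0,0,0,-2],[0.2,0,0,0,0]]'>/dev/null; python3 st.py
python3 - <<'E'
from h import *
s=env.read_camera("scene")["img"][190:310,290:450];t=env.read_camera("top")["img"][150:270,350:510]
cv2.imwrite("pics/turn.png",np.hstack([cv2.resize(i,(400,300),interpolation=cv2.INTER_CUBIC) for i in(s,t)])[:,:,::-1])
E
```

```text
F [0.11 0.23 2.69] M [ 0.01  -0.102 -0.001] tcp [ 0.5388 -0.1882  0.0646] yaw 173.22 gap 0.0402 grip 33.8 j6 -0.359
F [ 0.27 -0.59  3.36] M [-0.035 -0.109  0.055] tcp [ 0.5387 -0.1882  0.0646] yaw 184.14 gap 0.04 grip 33.9 j6 -0.549
```

View pics/turn.png

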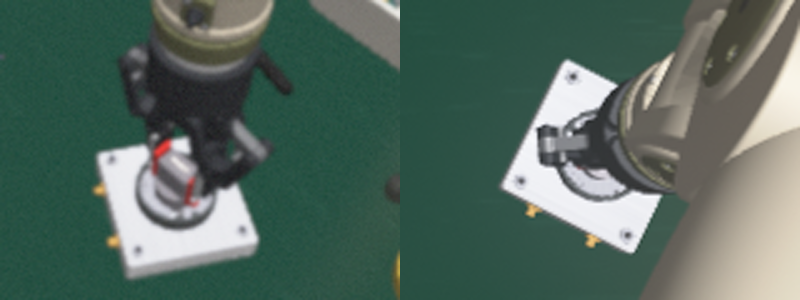

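The cap has turned with the fingers, with its red tabs between the pads, and it is still seated. I'll now feel for the stop.

```bash
echo "import sys; sys.exit(abs(s['ft_torque'][2])>0.15)" >> st.py
python3 -m jog '[[0.2,0,0,0,-2],[0.2,0,0,0,-2],[0.2,0,0,0,0]]'>/dev/null; python3 st.py && 
python3 -m jog '[[0.2,0,0,0,-1],[0.2,0,0,0,-1],[0.2,0,0,0,0]]'>/dev/null && python3 st.py && 
python3 -m jog '[[0.2,0,0,0,-1],[0.2,0,0,0,-1],[0.2,0,0,0,0]]'>/dev/null && python3 st.py && 
python3 -m jog '[[0.2,0,0,0,-1],[0.2,0,0,0,-1],[0.2,0,0,0,0]]'>/dev/null && python3 st.py && 
python3 -m jog '[[0.2,0,0,0,-1],[0.2,0,0,0,-1],[0.2,0,0,0,0]]'>/dev/null && python3 st.py && 
python3 -m jog '[[0.2,0,0,0,-1],[0.2,0,0,0,-1],[0.2,0,0,0,0]]'>/dev/null && python3 st.py && 
python3 -m jog '[[0.2,0,0,0,-1],[0.2,0,0,0,-1],[0.2,0,0,0,0]]'>/dev/null && python3 st.py && 
python3 -m jog '[[0.2,0,0,0,-1],[0.2,0,0,0,-1],[0.2,0,0,0,0]]'>/dev/null && python3 st.py
```

```text
F [ 0.38 -0.23  3.8 ] M [-0.    -0.089  0.094] tcp [ 0.5387 -0.1883  0.0646] yaw 188.18 gap 0.0399 grip 34.2 j6 -0.62False
```

```bash
sed -i 's/sys.exit(\(.*\))$/sys.exit(int(\1))/' st.py; python3 st.py &&
python3 -m jog '[[0.2,0,0,0,-1],[0.2,0,0,0,-1],[0.2,0,0,0,0]]'>/dev/null && python3 st.py && 
python3 -m jog '[[0.2,0,0,0,-1],[0.2,0,0,0,-1],[0.2,0,0,0,0]]'>/dev/null && python3 st.py && 
python3 -m jog '[[0.2,0,0,0,-1],[0.2,0,0,0,-1],[0.2,0,0,0,0]]'>/dev/null && python3 st.py && 
python3 -m jog '[[0.2,0,0,0,-1],[0.2,0,0,0,-1],[0.2,0,0,0,0]]'>/dev/null && python3 st.py && 
python3 -m jog '[[0.2,0,0,0,-1],[0.2,0,0,0,-1],[0.2,0,0,0,0]]'>/dev/null && python3 st.py && 
python3 -m jog '[[0.2,0,0,0,-1],[0.2,0,0,0,-1],[0.2,0,0,0,0]]'>/dev/null && python3 st.py && 
python3 -m jog '[[0.2,0,0,0,-1],[0.2,0,0,0,-1],[0.2,0,0,0,0]]'>/dev/null && python3 st.py
```

```text
F [ 0.38 -0.23  3.8 ] M [-0.    -0.089  0.094] tcp [ 0.5387 -0.1883  0.0646] yaw 188.18 gap 0.0399 grip 34.2 j6 -0.62
F [-0.32  0.69  4.78] M [ 0.059 -0.123  0.023] tcp [ 0.5386 -0.1883  0.0646] yaw 190.24 gap 0.0402 grip 34.4 j6 -0.656
F [0.32 0.82 5.32] M [ 0.072 -0.08   0.026] tcp [ 0.5386 -0.1883  0.0646] yaw 192.24 gap 0.04 grip 34.4 j6 -0.691
F [ 0.64 -0.31  4.67] M [ 0.086 -0.064 -0.001] tcp [ 0.5386 -0.1882  0.0646] yaw 194.24 gap 0.0401 grip 34.4 j6 -0.725
F [-0.59  0.11  4.86] M [ 0.058 -0.087 -0.059] tcp [ 0.5386 -0.1882  0.0646] yaw 196.24 gap 0.0403 grip 34.4 j6 -0.76
F [ 0.1  -0.55  5.88] M [ 0.035 -0.053 -0.027] tcp [ 0.5386 -0.1883  0.0646] yaw 198.24 gap 0.0401 grip 34.4 j6 -0.795
F [0.05 0.1  4.97] M [ 0.092 -0.01   0.004] tcp [ 0.5386 -0.1882  0.0646] yaw 200.24 gap 0.04 grip 34.4 j6 -0.83
F [0.06 0.36 5.48] M [ 0.055 -0.05  -0.004] tcp [ 0.5386 -0.1883  0.0646] yaw 202.24 gap 0.0398 grip 34.4 j6 -0.865
```

```bash
sed -i 's/>0.15/>0.14/' st.py
python3 -m jog '[[0.2,0,0,0,-1.5],[0.2,0,0,0,0]]'>/dev/null && python3 st.py && 
python3 -m jog '[[0.2,0,0,0,-1.5],[0.2,0,0,0,0]]'>/dev/null && python3 st.py && 
python3 -m jog '[[0.2,0,0,0,-1.5],[0.2,0,0,0,0]]'>/dev/null && python3 st.py && 
python3 -m jog '[[0.2,0,0,0,-1.5],[0.2,0,0,0,0]]'>/dev/null && python3 st.py && 
python3 -m jog '[[0.2,0,0,0,-1.5],[0.2,0,0,0,0]]'>/dev/null && python3 st.py && 
python3 -m jog '[[0.2,0,0,0,-1.5],[0.2,0,0,0,0]]'>/dev/null && python3 st.py && 
python3 -m jog '[[0.2,0,0,0,-1.5],[0.2,0,0,0,0]]'>/dev/null && python3 st.py && 
python3 -m jog '[[0.2,0,0,0,-1.5],[0.2,0,0,0,0]]'>/dev/null && python3 st.py && 
python3 -m jog '[[0.2,0,0,0,-1.5],[0.2,0,0,0,0]]'>/dev/null && python3 st.py && 
python3 -m jog '[[0.2,0,0,0,-1.5],[0.2,0,0,0,0]]'>/dev/null && python3 st.py && 
python3 -m jog '[[0.2,0,0,0,-1.5],[0.2,0,0,0,0]]'>/dev/null && python3 st.py
```

```text
F [ 0.02 -0.8   5.69] M [ 0.063 -0.025  0.022] tcp [ 0.5386 -0.1882  0.0645] yaw 203.76 gap 0.0402 grip 34.4 j6 -0.892
F [-0.48  0.04  5.19] M [ 0.066 -0.047 -0.04 ] tcp [ 0.5386 -0.1883  0.0646] yaw 205.25 gap 0.04 grip 34.4 j6 -0.918
F [-0.4  -0.15  5.22] M [ 0.052 -0.064  0.048] tcp [ 0.5386 -0.1883  0.0646] yaw 206.75 gap 0.04 grip 34.4 j6 -0.944
F [ 1.01 -0.06  6.06] M [ 0.051 -0.062 -0.029] tcp [ 0.5386 -0.1883  0.0646] yaw 208.25 gap 0.04 grip 34.4 j6 -0.97
F [-0.55 -0.01  5.7 ] M [ 0.096 -0.032 -0.012] tcp [ 0.5386 -0.1883  0.0646] yaw 209.76 gap 0.04 grip 34.4 j6 -0.996
F [ 0.57 -0.32  6.16] M [ 0.115 -0.095  0.036] tcp [ 0.5386 -0.1883  0.0646] yaw 211.25 gap 0.0401 grip 34.4 j6 -1.022
F [0.02 0.24 5.88] M [ 0.086 -0.043 -0.012] tcp [ 0.5386 -0.1883  0.0646] yaw 212.75 gap 0.0402 grip 34.4 j6 -1.049
F [ 0.32 -0.33  5.83] M [ 0.101 -0.073  0.021] tcp [ 0.5386 -0.1882  0.0646] yaw 214.26 gap 0.0403 grip 34.4 j6 -1.075
F [-0.6   0.69  5.85] M [ 0.059 -0.073  0.008] tcp [ 0.5386 -0.1882  0.0646] yaw 215.76 gap 0.0403 grip 34.4 j6 -1.101
F [-0.24 -0.43  5.96] M [ 0.115 -0.071 -0.051] tcp [ 0.5386 -0.1882  0.0646] yaw 217.25 gap 0.04 grip 34.4 j6 -1.127
F [0.54 0.15 5.15] M [ 0.068 -0.059  0.027] tcp [ 0.5386 -0.1883  0.0646] yaw 218.75 gap 0.0402 grip 34.4 j6 -1.153
```

```bash
python3 -m jog '[[0.2,0,0,0,-1.5],[0.2,0,0,0,0]]'>/dev/null && python3 st.py && 
python3 -m jog '[[0.2,0,0,0,-1.5],[0.2,0,0,0,0]]'>/dev/null && python3 st.py && 
python3 -m jog '[[0.2,0,0,0,-1.5],[0.2,0,0,0,0]]'>/dev/null && python3 st.py && 
python3 -m jog '[[0.2,0,0,0,-1.5],[0.2,0,0,0,0]]'>/dev/null && python3 st.py && 
python3 -m jog '[[0.2,0,0,0,-1.5],[0.2,0,0,0,0]]'>/dev/null && python3 st.py && 
python3 -m jog '[[0.2,0,0,0,-1.5],[0.2,0,0,0,0]]'>/dev/null && python3 st.py && 
python3 -m jog '[[0.2,0,0,0,-1.5],[0.2,0,0,0,0]]'>/dev/null && python3 st.py && 
python3 -m jog '[[0.2,0,0,0,-1.5],[0.2,0,0,0,0]]'>/dev/null && python3 st.py && 
python3 -m jog '[[0.2,0,0,0,-1.5],[0.2,0,0,0,0]]'>/dev/null && python3 st.py && 
python3 -m jog '[[0.2,0,0,0,-1.5],[0.2,0,0,0,0]]'>/dev/null && python3 st.py
```

```text
F [ 0.06 -0.1   5.28] M [ 0.087 -0.09  -0.03 ] tcp [ 0.5386 -0.1882  0.0646] yaw 220.25 gap 0.0401 grip 34.4 j6 -1.18
F [ 0.27 -0.32  5.74] M [ 0.103 -0.08  -0.056] tcp [ 0.5386 -0.1882  0.0646] yaw 221.75 gap 0.0399 grip 34.4 j6 -1.206
F [ 0.71 -0.35  5.92] M [ 0.079 -0.021 -0.009] tcp [ 0.5386 -0.1882  0.0646] yaw 223.26 gap 0.0403 grip 34.4 j6 -1.232
F [-0.61 -0.09  6.13] M [ 0.093 -0.08  -0.008] tcp [ 0.5386 -0.1882  0.0646] yaw 224.76 gap 0.0402 grip 34.4 j6 -1.258
F [0.67 0.68 6.76] M [ 0.182  0.051 -0.095] tcp [ 0.5384 -0.1881  0.0646] yaw 226.25 gap 0.0401 grip 34.5 j6 -1.284
F [-1.06  0.99  7.29] M [ 0.256  0.198 -0.133] tcp [ 0.5382 -0.188   0.0646] yaw 227.74 gap 0.04 grip 34.7 j6 -1.31
F [-2.73  0.39  8.17] M [ 0.352  0.348 -0.162] tcp [ 0.5378 -0.1878  0.0646] yaw 229.24 gap 0.04 grip 35.0 j6 -1.336
```

```bash
python3 -m jog '[[0.2,0,0,0,-1.2],[0.2,0,0,0,0],[0.2,0,0,0,0]]'>/dev/null ; python3 st.py
```

```text
F [-2.46  1.18  8.57] M [ 0.438  0.443 -0.292] tcp [ 0.5377 -0.1877  0.0646] yaw 230.37 gap 0.0401 grip 35.1 j6 -1.356
```

The stop is clearly felt: 0.29 N·m, rising from about 225°. I'll ease back a little and lift gently.

```bash
python3 -m jog '[[0.2,0,0,0,1.5],[0.2,0,0,0,1],[0.2,0,0,0,0]]'>/dev/null ; python3 st.py;
python3 -m jog '[[0.2,0,0,-0.002,0],[0.2,0,0,0,0]]' 45 >/dev/null; python3 st.py &&
python3 -m jog '[[0.2,0,0,-0.002,0],[0.2,0,0,0,0]]'>/dev/null; python3 st.py
```

```text
F [-2.26  0.31  6.98] M [0.338 0.404 0.054] tcp [ 0.5378 -0.1877  0.0646] yaw 227.87 gap 0.0403 grip 34.9 j6 -1.312
F [ 0.08  1.41 -1.61] M [ 0.128 -0.025  0.033] tcp [ 0.5376 -0.1877  0.0657] yaw 227.91 gap 0.0387 grip 45.9 j6 -1.313
F [-0.47 -0.3  -1.73] M [0.171 0.103 0.012] tcp [ 0.5377 -0.1878  0.0676] yaw 227.92 gap 0.0389 grip 45.7 j6 -1.313
```

```bash
python3 -m jog '[[0.2,0,0,-0.003,0],[0.2,0,0,0,0]]' >/dev/null; python3 st.py &&
python3 -m jog '[[0.2,0,0,-0.003,0],[0.2,0,0,-0.003,0],[0.2,0,0,0,0]]'>/dev/null; python3 st.py
```

```text
F [-0.91  1.88 -2.69] M [ 0.231  0.212 -0.036] tcp [ 0.5379 -0.1879  0.0711] yaw 227.92 gap 0.039 grip 45.6 j6 -1.313
F [ 0.2   0.05 -1.62] M [-0.025 -0.077 -0.016] tcp [ 0.5392 -0.1887  0.0783] yaw 227.93 gap 0.039 grip 45.8 j6 -1.313
```

```bash
python3 -m jog '[[0.2,0,0,-0.01,0],[0.2,0,0,-0.015,0],[0.2,0,0,-0.02,0],[0.2,0,0,-0.02,0],[0.2,0,0,-0.015,0]]' >/dev/null; python3 st.py
python3 - <<'E'
from h import *
s=env.read_camera("scene")["img"][130:310,250:490];t=env.read_camera("top")["img"][120:300,330:570]
cv2.imwrite("pics/lift.png",np.hstack([cv2.resize(i,(400,300),interpolation=cv2.INTER_CUBIC) for i in(s,t)])[:,:,::-1])
E
```

```text
F [ 0.53 -0.47 -2.15] M [-0.008 -0.013 -0.021] tcp [ 0.539  -0.1886  0.1599] yaw 227.93 gap 0.0391 grip 45.8 j6 -1.314
```

View pics/lift.png

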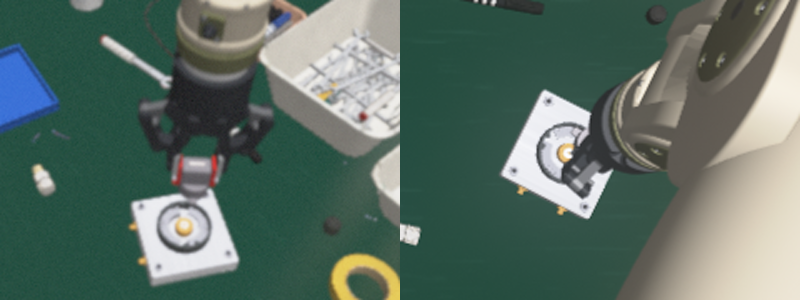

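The cap is out of the port and held upright, and the brass connector is exposed. Next I'll carry it to the tray.

```bash
python3 -m jog '[[0.2,-0.01,0.012,0,0],[0.2,-0.02,0.024,0,0],[0.2,-0.02,0.024,0,0],[0.2,-0.02,0.024,0,0],[0.2,-0.02,0.024,0,0]]' >/dev/null; python3 st.py
python3 -m jog '[[0.2,-0.02,0.024,0,0],[0.2,-0.02,0.024,0,0],[0.2,-0.02,0.024,0,0],[0.2,-0.02,0.024,0,0],[0.2,-0.02,0.024,0,0]]' >/dev/null; python3 st.py
python3 -m jog '[[0.2,-0.02,0.024,0,0],[0.2,-0.016,0.021,0,0],[0.2,-0.01,0.014,0,0],[0.2,0,0,0,0],[0.2,0,0,0,0]]' >/dev/null; python3 st.py
```

```text
F [ 0.93  0.12 -1.48] M [ 0.02  -0.034  0.013] tcp [ 0.5169 -0.0471  0.1559] yaw 227.9 gap 0.0388 grip 45.8 j6 -1.082
F [ 0.32  0.61 -0.92] M [-0.009 -0.043 -0.024] tcp [0.4947 0.1075 0.1561] yaw 227.94 gap 0.039 grip 45.8 j6 -0.782
F [ 0.44 -0.57 -2.01] M [-0.027  0.043 -0.002] tcp [0.482  0.1802 0.1562] yaw 228.08 gap 0.0392 grip 45.8 j6 -0.637
```

```bash
python3 -m jog '[[0.2,0,0,0.025,0],[0.2,0,0,0.03,0],[0.2,0,0,0.025,0],[0.2,0,0,0.015,0],[0.2,0,0,0.008,0]]' >/dev/null; python3 st.py
python3 -m jog '[[0.2,0,0,0.002,0],[0.2,0,0,0,0]]' >/dev/null; python3 st.py
python3 - <<'E'
from h import *
s=env.read_camera("scene")["img"][100:280,130:370];t=env.read_camera("top")["img"][150:330,130:370]
cv2.imwrite("pics/tray.png",np.hstack([cv2.resize(i,(400,300),interpolation=cv2.INTER_CUBIC) for i in(s,t)])[:,:,::-1])
E
```

```text
F [ 0.39 -0.04 -1.13] M [-0.03  -0.002  0.013] tcp [0.4814 0.1777 0.0514] yaw 227.83 gap 0.0389 grip 45.9 j6 -0.638
F [ 0.62  0.59 -1.98] M [ 0.038 -0.034  0.015] tcp [0.4834 0.1785 0.052 ] yaw 227.87 gap 0.0389 grip 45.9 j6 -0.637
```

View pics/tray.png

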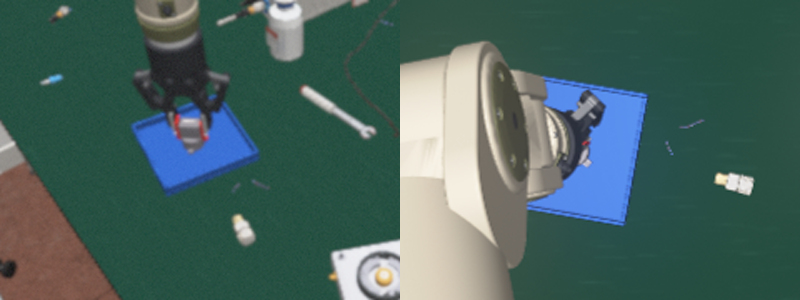

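The cap is inside the tray near its centre and well clear of the walls. I'll lower it until the floor is felt.

```bash
python3 -m jog '[[0.2,0,0,0.002,0],[0.2,0,0,0.002,0],[0.2,0,0,0,0]]' >/dev/null; python3 st.py
python3 -m jog '[[0.2,0,0,0.0015,0],[0.2,0,0,0,0]]' >/dev/null; python3 st.py
python3 -m jog '[[0.2,0,0,0.0015,0],[0.2,0,0,0,0]]' >/dev/null; python3 st.py
python3 -m jog '[[0.2,0,0,0.001,0],[0.2,0,0,0,0]]' >/dev/null; python3 st.py
```

```text
F [-0.75  0.14 -1.78] M [-0.049 -0.001 -0.066] tcp [0.4839 0.1793 0.0486] yaw 227.93 gap 0.0391 grip 45.9 j6 -0.637
F [-0.45 -0.05 -1.31] M [ 0.007 -0.046 -0.042] tcp [0.4835 0.1793 0.0467] yaw 227.93 gap 0.0389 grip 45.9 j6 -0.637
F [-0.54  0.67 -2.08] M [ 0.002 -0.031  0.033] tcp [0.4834 0.1793 0.0451] yaw 227.93 gap 0.0385 grip 45.9 j6 -0.637
F [ 0.37  0.63 -0.64] M [-0.021 -0.025  0.006] tcp [0.4835 0.1793 0.0442] yaw 227.93 gap 0.0387 grip 45.9 j6 -0.637
```

```bash
python3 -m jog '[[0.2,0,0,0.0007,0],[0.2,0,0,0,0]]' >/dev/null; python3 st.py
python3 -m jog '[[0.2,0,0,0.0007,0],[0.2,0,0,0,0]]' >/dev/null; python3 st.py
```

```text
F [-1.96 -0.84  3.78] M [-0.062  0.329 -0.031] tcp [0.4836 0.1793 0.0441] yaw 227.93 gap 0.0386 grip 47.0 j6 -0.637
F [-3.01 -1.55  9.09] M [-0.191  0.716  0.028] tcp [0.4836 0.1793 0.044 ] yaw 227.93 gap 0.0388 grip 48.5 j6 -0.637
```

The cap is on the floor (z force +9 N at the expected height). I'll ease off, open, and retreat.

```bash
python3 -m jog '[[0.2,0,0,-0.0006,0],[0.2,0,0,0,0]]' 20 >/dev/null; python3 st.py
python3 -m jog '[[0,0,0,0,0],[-0.1,0,0,0,0],[-0.2,0,0,0,0],[-0.3,0,0,0,0],[-0.4,0,0,0,0]]' >/dev/null; python3 st.py
python3 -m jog '[[-0.7,0,0,0,0],[-1,0,0,0,0],[-1,0,0,0,0],[-1,0,0,0,0],[-1,0,0,0,0]]' >/dev/null; python3 st.py
```

```text
F [-2.12 -0.9   6.43] M [-0.022  0.58   0.03 ] tcp [0.4836 0.1793 0.044 ] yaw 227.93 gap 0.0385 grip 47.8 j6 -0.637
F [-1.22 -0.01 -0.27] M [-0.02  -0.04  -0.001] tcp [0.4837 0.1793 0.0434] yaw 227.93 gap 0.0598 grip 0.0 j6 -0.637
F [-0.34 -0.16 -0.43] M [0.007 0.035 0.001] tcp [0.4836 0.1793 0.0435] yaw 227.93 gap 0.0853 grip 0.0 j6 -0.637
```

```bash
python3 -m jog '[[-1,0,0,-0.01,0],[-1,0,0,-0.02,0],[-1,0,0,-0.03,0],[-1,0,0,-0.03,0],[-1,0,0,-0.03,0]]' >/dev/null
python3 -m jog '[[-1,0,0,-0.03,0],[-1,0,0,-0.02,0],[-1,0,0,0,0],[-1,0,0,0,0]]'
python3 - <<'E'
from h import *
s=env.read_camera("scene")["img"][100:280,130:370];t=env.read_camera("top")["img"][150:330,130:370]
cv2.imwrite("pics/done.png",np.hstack([cv2.resize(i,(400,300),interpolation=cv2.INTER_CUBIC) for i in(s,t)])[:,:,::-1])
E
```

```text
clock: 18.37
tcp_pos: [0.4844, 0.1795, 0.2155]
orientation: [0.002, -0.406, 0.914, -0.0]
wrist_force: [-0.6, -0.8, -0.2]
finger_gap: 0.0855
grip_force: 0.0
```

View pics/done.png

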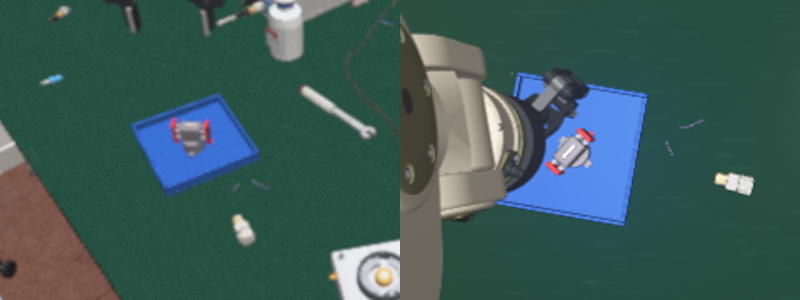

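The cap stands upright at the tray's centre (scene crop (192,135)), released and with the gripper clear. The bystanders have not moved.

```bash
python3 -c "
from workcell import env
print(env.hand_in())"
```

```text
the job is handed in; nothing more can be done
None
```

The cap came off the port and now stands upright and released near the centre of the blue tray; I felt the stop at about 1.27 rad (0.29 N·m), nothing else on the bench appears to have moved, and I handed the job in at about 18 s (it returned no verdict).

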